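# Turn the palette cover to the blue paint

## Task

Push the black upright tab on the rim of the round palette's clear dust cover, turning the cover until the whole blue paint pan shows in its opening, then take the hand away. Only push against one side of the tab at a time: do not pinch it, do not lift the cover off or touch its steel centre knob, and leave the jar, tape roll, paint tube and box where they are.

Things in the scene. Friction and masses are not known exactly. Their poses are not given: they have to be found in the camera images.
- palette: round white dish, 180 mm across and 20 mm high, fixed to the table but at a different place and turn each time; origin on its axis (the cover's axis of turning) at table level, z up. Its six stations lie 60 degrees apart on a circle of 55 mm radius: a blank grey one along the palette's +x axis and five paint pans in any order. The cover's flat top is 36 mm above the table and 88 mm in radius.
- cover_turn (a joint): turn of the cover about the vertical palette axis, rad, counter-clockwise from above positive; 0 = opening and tab over the blank station (palette +x axis). It starts within 0.35 rad of 0. It turns freely both ways without end stops, has plain friction (about 0.1 N m, so about 1 N at the tab), no detents, and stays where it is left.
- cover_lift (a joint): height by which the cover is lifted off its seat, m; 0 = seated. The cover weighs about 0.2 kg and rests there by its weight; it rises if gripped and pulled up.
- tab (a point): centre of the black upright tab, which is a flat fin 10 mm thick (round the rim), 32 mm long in the radial direction (83 to 115 mm from the palette axis) and standing from 32 to 76 mm above the table; this point is 99 mm from the axis and 54 mm up. Its x axis points outwards from the palette axis. The tab is at the rim, in line with the middle of the opening.
- opening (a point): middle of the cover's opening, 55 mm from the palette axis and 34 mm up, on the line from the axis to the tab. The opening is a sector 54 degrees wide from 24 to 82 mm radius with a grey edge.
- tab_left: the 5 mm thick half of the tab on its counter-clockwise side (push here to turn the cover clockwise); origin on the palette axis, not at the tab
- tab_right: the 5 mm thick half of the tab on its clockwise side (push here to turn the cover counter-clockwise); origin on the palette axis, not at the tab
- knob: steel lifting knob in the middle of the cover, 24 mm across, from 36 to 60 mm above the table; origin at its foot. Not to be touched.
- pan_blue: round blue paint pan, 36 mm across, fixed in the dish; origin at the centre of its underside, 20 mm above the table; its centre is 55 mm from the dish's axis
- pan_red: round red paint pan, 36 mm across, fixed in the dish; origin at the centre of its underside, 20 mm above the table; its centre is 55 mm from the dish's axis
- pan_yellow: round yellow paint pan, 36 mm across, fixed in the dish; origin at the centre of its underside, 20 mm above the table; its centre is 55 mm from the dish's axis
- pan_green: round green paint pan, 36 mm across, fixed in the dish; origin at the centre of its underside, 20 mm above the table; its centre is 55 mm from the dish's axis
- pan_brown: round brown paint pan, 36 mm across, fixed in the dish; origin at the centre of its underside, 20 mm above the table; its centre is 55 mm from the dish's axis
- jar: closed green glass jar with a white cap, 64 mm across, 85 mm high, standing loose; origin at the centre of its underside
- tape: cardboard-coloured roll of tape lying flat and loose, 100 mm across, 24 mm high; origin at the centre of its underside
- tube: loose metal paint tube lying down, 105 mm long (its x axis), 34 mm wide, 18 mm high; origin under its middle
- box: loose green box with white lid, 92 x 62 x 40 mm high; origin at the centre of its underside

How it is judged:
On the way, in this order (a step that is already met when the one before it is completed fails the run):
1. the fingers push the tab ((contact force between the fingers and tab_left above 0.3 N or contact force between the fingers and tab_right above 0.3 N)), for 0.04 s.
2. the opening is over the blue pan (horizontal distance between opening and pan_blue below 0.0075 m), for 0.2 s.
At the end, for the whole second after the job is handed in: The middle of the opening is within 7.5 mm (horizontally) of the blue pan's centre, so that the whole pan shows; the cover is at rest and seated (lifted less than 3 mm) (horizontal distance between opening and pan_blue below 0.0075 m and value of joint cover_lift below 0.003 m and velocity of joint cover_turn between -0.03 and 0.03 rad/s); the robot touches nothing.
It fails at once if the tab is pinched (both its sides pressed at once with over 1 N) (contact force between the fingers and tab_left above 1 N and contact force between the fingers and tab_right above 1 N).
It fails at once if the cover is lifted more than 6 mm (value of joint cover_lift above 0.006 m).
It fails at once if the centre knob is touched with over 1 N (contact force between the fingers and knob above 1 N).
It fails at once if the jar, tape, tube or box is moved by more than 25 mm (distance of any of jar, tape, tube, box from where it was at the start of the episode above 0.025 m).
It also fails if it takes over 51 s, if anything falls off the work surface, if the arm or the gripper's body presses on something with over 40 N, if the wrist force passes 120 N, or if a joint passes its speed limit or range.

## Robot

A 6-joint arm with a two-finger parallel gripper is mounted at the origin on the work surface. World frame = base frame: x ahead of the robot, y to its left, z up, the work surface at z = 0. Lengths are in m, angles in rad, forces in N, time in s.
With the tool pointing down it reaches from about 0.375 to 0.975 m from the base axis. Payload 3.8 kg.
Tool frame: the origin (TCP) lies on the centre line of the jaws, within the pads' length; the fingertips stand 14 mm ahead of it and the grasp point (between the pads) lies 5 mm behind it; x points along the fingers, y is the direction in which the jaws open and shut, and the axes are right-handed (so a half turn about x gives the same grasp; the last joint's range is limited). The gripper opens to 85 mm and grips with 20 to 120 N. Pads are 22 mm wide; open, the fingers measure 114 mm over their backs; the gripper's body (76 mm by 85 mm) begins 54 mm behind the grasp point. The pads swing forward as they close: fully open they stand 13 mm farther back than shut.
Start: joints at [1.136, 0.264, 1.604, -0, 1.274, -0.037], TCP at [0.261, 0.622, 0.245] pointing down, gripper open.
Joint ranges: [-2.63, 2.63], [-0.94, 2.18], [0.31, 2.57], [-1.31, 4.45], [0, 2.66], [-2.55, 2.55]. Speed limits (rad/s): [2.57, 2.57, 3.14, 3.14, 3.14, 3.14].

## Interface

Orientations are given as a rotation vector (axis times angle).
In Python, from workcell import bot gives the robot as it stands.
- The arm moves only by the shell command python3 -m creep 'ROWS' [FORCE]. ROWS is JSON, a list of rows, each an object with "grip": the finger opening in cm, from 0 to 8.54; "dp": the shift along the tool's x, y, z in cm, a list of three; "rotation": the turn, a rotation vector about the tool's x, y, z in rad, a list of three. A call has 1 to 5 rows; each row is the pose to reach, as a shift and turn from the pose commanded when the call began, along the tool's axes at that moment; what a row does not reach only later rows make up. A row lasts 1/12 s, in which the tool goes at most 41.7 mm and 7.16 degrees, less where a joint would pass 70% of its speed; a pose out of reach is approached as far as the arm can. A call with a gripper value outside its range is refused whole. The fingers move at their own pace and stop on an object; FORCE is the grip in N (left out, the last holds). Time passes only in rows, so rows that repeat a pose let the fingers close. It gives the time, the measured TCP pose, the force and the opening at its end, in the units of the state.
- bot.read_state(): the state, without advancing time (a new reading comes with each control period).
- bot.read_camera(name): name is "side" or "top"; returns (picture, depth): 400x640x3 uint8, red, green, blue; 400x640 float32, m along the optical axis (not along the pixel's ray), 0 where there is no reading.
- bot.get_calibration(name): a dict with "fx", "fy", "cx", "cy" (pixels), "dist" ([k1, k2, p1, p2, k3] as OpenCV has them; the pictures are not rectified), "rvec" (rotation vector, rad) and "tvec" (3), from world to camera coordinates, as OpenCV has them. Camera axes: x right, y down, z forward; pixel columns grow to the right and rows downward; lengths in m; the calibration is good to about 2 mm. A picture is of the moment at which its call begins. get_calibration takes no time and is no camera call.
- bot.finish_job(): hands the job in, once; it reports no verdict.
The state is a dict: "time": time; "q": joint angles; "joint_vel": joint speeds; "joint_torque": joint torques, N m; "tool_pos": TCP position; "tcp_rot": TCP orientation; "wrist_force": force on the tool from outside, world axes, zero at the start; "torque": the same for the moment, N m; "width": opening from 0.0 (shut) to 1.0 (fully open).
Only numpy, scipy, OpenCV 4.12 (cv2) and the standard library are available. Lean on these libraries where they do the work, as an engineer would, in place of code of your own. Each camera call takes 0.05 s, during which the arm holds its last target.

## Working session

There is one attempt and no reset: what is moved stays moved. The work goes in short steps, Python scripts to look and compute and a shell command to move; the robot and the scene stay as the last step left them, time stands still between calls to the robot, and variables do not carry over. Pictures are saved under pics/ and viewed, and the job is handed in when it is done.

```bash
mkdir -p pics; ls; python3 - <<'E'
from workcell import bot
import cv2,numpy as np
for n in("top","side"):
    im,d=bot.read_camera(n); cv2.imwrite(f"pics/{n}0.png",im[:,:,::-1]); np.save(f"pics/{n}0d.npy",d); print(bot.get_calibration(n))
print(bot.read_state())
E
```

```text
pics
{'fx': 510.9297699099207, 'fy': 510.9297699099207, 'cx': 322.7609727534397, 'cy': 198.4070615470684, 'dist': array([-0.15787758,  0.        ,  0.        ,  0.        ,  0.        ]), 'rvec': array([ 2.08929158, -2.15284672,  0.15434454]), 'tvec': array([0.03258889, 0.56198384, 1.48137553])}
{'fx': 512.715858313533, 'fy': 512.715858313533, 'cx': 317.5846984342205, 'cy': 195.67602646839055, 'dist': array([0.0007558, 0.       , 0.       , 0.       , 0.       ]), 'rvec': array([ 2.47013896, -0.09009205,  0.02075877]), 'tvec': array([-0.55567283,  0.0872798 ,  1.28631747])}
{'time': 0.1, 'q': array([ 1.13609784e+00,  2.64716520e-01,  1.60527040e+00,  2.55038606e-05,
        1.27369137e+00, -3.68885772e-02]), 'joint_vel': array([ 0.00081315, -0.00158165, -0.00180282, -0.00018809, -0.0017062 ,
       -0.00069521]), 'joint_torque': array([-2.94217489e-04, -5.16711009e+01, -3.68587053e+01, -9.76624119e-05,
        6.19971353e-03,  1.43084418e-05]), 'tool_pos': array([0.26121074, 0.62171108, 0.24404261]), 'tcp_rot': array([ 0.31049686,  1.54868659, -0.31369082]), 'wrist_force': array([ 0.22593671,  0.14880998, -0.10112681]), 'torque': array([-0.03258574,  0.04453295, -0.00986269]), 'width': 0.9960264849470661}
```

View pics/top0.png

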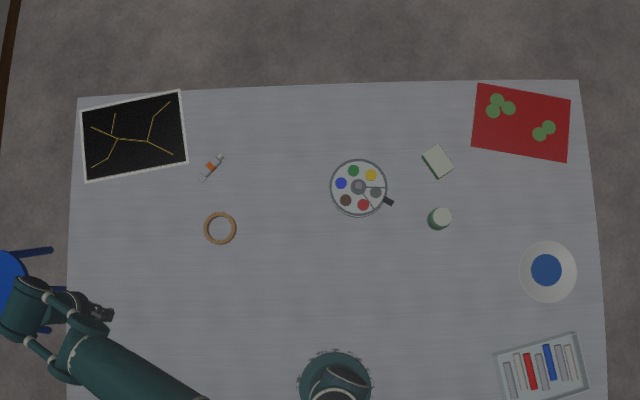

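View pics/side0.png

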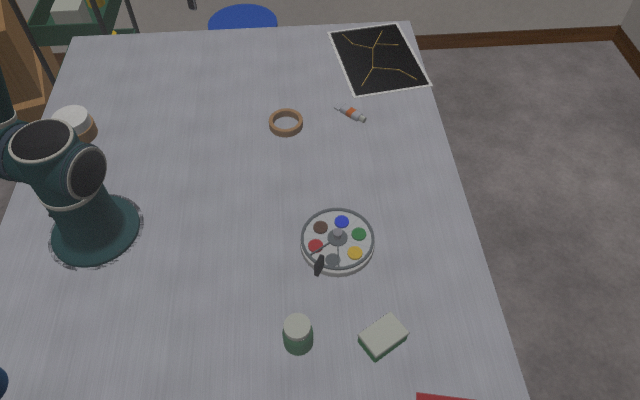

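The top view shows the palette at about (358,187), the tab at (388,201), the blue pan at (341,183), almost opposite the tab, the jar at (440,218) and the box at (438,161). Next I'll measure these.

```bash
cat > h.py <<'E'
import cv2,numpy as np
from workcell import bot
from scipy.spatial.transform import Rotation as R
def cam(n):
    c=bot.get_calibration(n);K=np.array([[c['fx'],0,c['cx']],[0,c['fy'],c['cy']],[0,0,1]]);return K,c['dist'],c['rvec'],c['tvec']
def onz(n,uv,z):
    K,d,r,t=cam(n);Rm=cv2.Rodrigues(r)[0]
    p=cv2.undistortPoints(np.array(uv,float).reshape(-1,1,2),K,d).reshape(-1,2)
    ray=np.c_[p,np.ones(len(p))]@Rm;o=-Rm.T@t
    return o+ray*((z-o[2])/ray[:,2])[:,None]
def proj(n,P):
    K,d,r,t=cam(n);return cv2.projectPoints(np.array(P,float).reshape(-1,1,3),r,t,K,d)[0].reshape(-1,2)
def blob(im,f,box):
    x0,y0,x1,y1=box;s=im[y0:y1,x0:x1].astype(int);m=f(s[...,0],s[...,1],s[...,2]).astype(np.uint8)
    n,l,st,c=cv2.connectedComponentsWithStats(m);i=1+np.argmax(st[1:,4]);return c[i]+[x0,y0],st[i,4]
E
python3 - <<'E'
from h import *
boxes={'top':(315,145,410,230),'side':(285,195,390,290)}
F={'blue':lambda r,g,b:(b>r+50)&(b>g+50),'red':lambda r,g,b:(r>g+60)&(r>b+60),'yellow':lambda r,g,b:(r>b+70)&(g>b+60),'green':lambda r,g,b:(g>r+30)&(g>b+20),'brown':lambda r,g,b:(r>b+15)&(r<130)&(r-g<50)&(r>g+8),'black':lambda r,g,b:(r<55)&(g<55)&(b<55)}
for n in boxes:
    im=cv2.imread(f'pics/{n}0.png')[:,:,::-1];pans=[]
    x0,y0,x1,y1=boxes[n];cv2.imwrite(f'pics/{n}z.png',cv2.resize(im[y0:y1,x0:x1,::-1],None,fx=6,fy=6,interpolation=2))
    for k,f in F.items():
        try:
            c,a=blob(im,f,boxes[n]);p=onz(n,c,.054 if k=='black' else .026)[0];print(n,k,c,a,p)
            if k!='black':pans.append(p[:2])
        except Exception as e:print(k,e)
    P=np.array(pans);A=np.c_[2*P,np.ones(len(P))];s=np.linalg.lstsq(A,(P**2).sum(1),rcond=None)[0];print('centre',s[:2],'r',np.sqrt(s[2]+s[:2]@s[:2]))
    for q in P:print(np.degrees(np.arctan2(*(q-s[:2])[::-1])))
for k,uv,z in(('jar',(443,217),.085),('box',(437,160),.04)):print(k,onz('top',uv,z))
E
```

```text
top blue [340.5        182.62222222] 90 [ 0.61363803 -0.03924726  0.026     ]
top red [362.90909091 204.25      ] 88 [ 0.54465379 -0.10483195  0.026     ]
top yellow [370.5 174.5] 88 [ 0.63599426 -0.13186344  0.026     ]
top green [353.03225806 169.96774194] 93 [ 0.65193845 -0.07898333  0.026     ]
top brown [345.44318182 199.59090909] 88 [ 0.56066166 -0.05246663  0.026     ]
top black [387.67346939 200.69387755] 49 [ 0.54856256 -0.17742634  0.054     ]
centre [ 0.5983658  -0.09209472] r 0.0549630612538711
73.88139439994058
-166.65935279795036
-46.583995322921126
13.752267492833411
133.5748279100992
side blue [341.30714286 221.        ] 140 [ 0.61348915 -0.03594109  0.026     ]
side red [314.65714286 244.40952381] 105 [ 0.54325386 -0.09945672  0.026     ]
side yellow [354.52307692 252.05384615] 130 [ 0.6356953  -0.12789445  0.026     ]
side green [358.46969697 233.28030303] 132 [ 0.65136857 -0.07548692  0.026     ]
side brown [320.12605042 226.37815126] 119 [ 0.56012295 -0.04812808  0.026     ]
side black [319.    267.275] 40 [ 0.54805871 -0.17922065  0.054     ]
centre [ 0.59746873 -0.0885288 ] r 0.05512517766726728
73.05706677652903
-168.60377234767427
-45.841059272312236
13.602148045242535
132.74980697723691
jar [[ 0.49019832 -0.33343287  0.085     ]]
box [[ 0.67193989 -0.33665005  0.04      ]]
```

```bash
python3 -c "
import cv2,numpy as np
a=cv2.imread('pics/topz.png');b=cv2.imread('pics/sidez.png');print(a.shape,b.shape)"
```

```text
(510, 570, 3) (570, 630, 3)
```

View pics/topz.png

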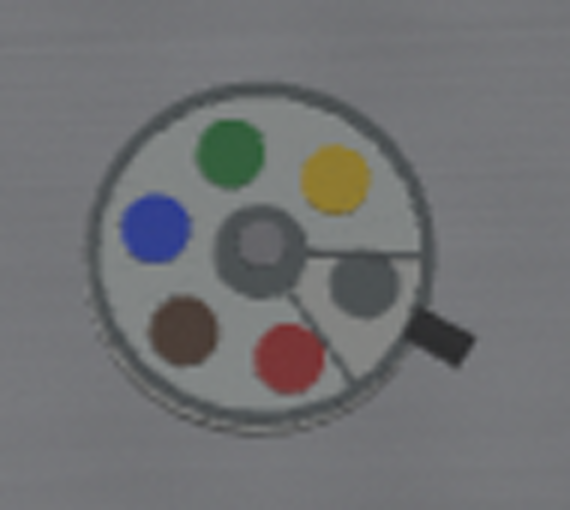

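View pics/sidez.png

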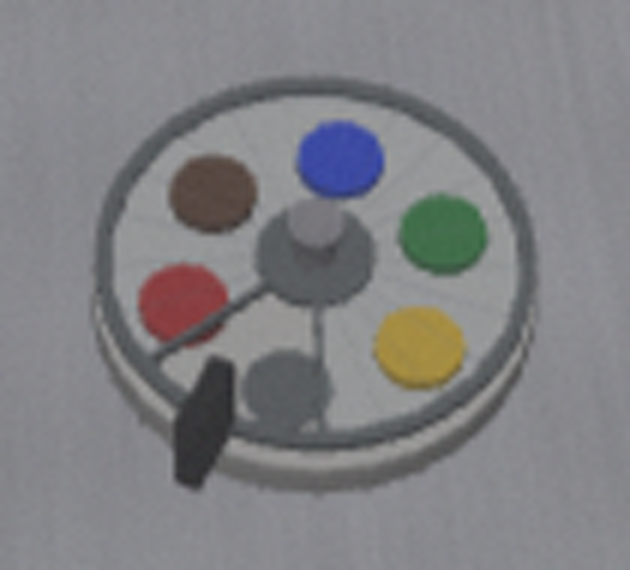

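```bash
cat >> h.py <<'E'
C=np.array([.598,-.0903])
def tgt(r,th,z): th=np.radians(th);return np.array([C[0]+r*np.cos(th),C[1]+r*np.sin(th),z])
def rel(p,h=None,s=None):
    "tool-axis shift cm and turn for TCP at p, tool pointing straight down, tool y heading h deg (default keep)"
    s=s or bot.read_state();M=R.from_rotvec(s['tcp_rot']).as_matrix()
    if h is None:h=np.degrees(np.arctan2(M[1,1],M[0,1]))
    h=np.radians(h);y=np.array([np.cos(h),np.sin(h),0]);x=np.array([0,0,-1.]);T=np.c_[x,y,np.cross(x,y)]
    return np.round(M.T@(p-s['tool_pos'])*100,2),np.round(R.from_matrix(M.T@T).as_rotvec(),3)
def where():
    s=bot.read_state();M=R.from_rotvec(s['tcp_rot']).as_matrix();d=s['tool_pos'][:2]-C
    print('t',round(s['time'],2),'pos',s['tool_pos'].round(4),'head',np.degrees(np.arctan2(M[1,1],M[0,1])).round(1),'r',np.hypot(*d).round(4),'th',np.degrees(np.arctan2(d[1],d[0])).round(1),'q',s['q'].round(2),'F',s['wrist_force'].round(1),'w',s['width'].round(3));return s
E
python3 - <<'E'
from h import *
where()
s=bot.read_state();print(R.from_rotvec(s['tcp_rot']).as_matrix().round(3))
p=tgt(.103,-97,.16);print(p)
for h in(-97+90,-97-90):print(rel(p,h))
E
```

```text
Traceback (most recent call last):
  File "h.py", line 26, in where
    print('t',round(s['time'],2),'pos',s['tool_pos'].round(4),'head',np.degrees(np.arctan2(M[1,1],M[0,1])).round(1),'r',np.hypot(*d).round(4),'th',np.degrees(np.arctan2(d[1],d[0])).round(1),'q',s['q'].round(2),'F',s['wrist_force'].round(1),'w',s['width'].round(3));return s
                                                                                                                                                                                                                                                    ^^^^^^^^^^^^^^^^
AttributeError: 'float' object has no attribute 'round'
```

```bash
sed -i "s/s\['width'\].round(3)/round(s['width'],3)/" h.py
python3 - <<'E'
from h import *
where()
s=bot.read_state();print(R.from_rotvec(s['tcp_rot']).as_matrix().round(3))
p=tgt(.103,-97,.16);print(p)
for h in(-97+90,-97-90):print(rel(p,h))
E
```

```text
t 0.1 pos [0.2612 0.6217 0.244 ] head 67.2 r 0.7876 th 115.3 q [ 1.14  0.26  1.61  0.    1.27 -0.04] F [ 0.2  0.1 -0.1] w 0.996
[[-0.001  0.387  0.922]
 [-0.002  0.922 -0.387]
 [-1.    -0.002 -0.   ]]
[ 0.58544746 -0.19253225  0.16      ]
(array([  8.53, -62.49,  61.44]), array([1.295e+00, 1.000e-03, 2.000e-03]))
(array([  8.53, -62.49,  61.44]), array([-1.846e+00, -2.000e-03,  1.000e-03]))
```

```bash
python3 -m creep '[{"grip":0.2,"dp":[0.5,-2.5,2.5],"rotation":[0,0,0]},{"grip":0.2,"dp":[1,-5,5],"rotation":[0,0,0]},{"grip":0.2,"dp":[1.3,-7.5,7.5],"rotation":[0,0,0]},{"grip":0.2,"dp":[1.6,-10,10],"rotation":[0,0,0]},{"grip":0.2,"dp":[2,-12.5,12.5],"rotation":[0,0,0]}]' 40
python3 - <<'E'
from h import *
where()
p=tgt(.105,-99,.16);print(rel(p,81))
E
```

```text
time: 0.52
tool_pos: [0.3284, 0.4569, 0.2246]
tcp_rot: [0.311, 1.548, -0.312]
wrist_force: [1.0, -0.8, 0.3]
width: 0.3
t 0.52 pos [0.3284 0.4569 0.2246] head 67.2 r 0.6101 th 116.2 q [ 0.9   0.07  1.87 -0.    1.2  -0.27] F [ 1.  -0.8  0.3] w 0.3
(array([  6.5 , -50.23,  48.53]), array([-0.24 , -0.   ,  0.001]))
```

```bash
python3 -m creep '[{"grip":0.2,"dp":[0,-2.5,2.5],"rotation":[0,0,0]},{"grip":0.2,"dp":[0,-5,5],"rotation":[0,0,0]},{"grip":0.2,"dp":[0,-7.5,7.5],"rotation":[0,0,0]},{"grip":0.2,"dp":[0,-10,10],"rotation":[0,0,0]},{"grip":0.2,"dp":[0,-12.5,12.5],"rotation":[0,0,0]}]'
python3 -m creep '[{"grip":0.2,"dp":[0,-2.5,2.5],"rotation":[0,0,0]},{"grip":0.2,"dp":[0,-5,5],"rotation":[0,0,0]},{"grip":0.2,"dp":[0,-7.5,7.5],"rotation":[0,0,0]},{"grip":0.2,"dp":[0,-10,10],"rotation":[0,0,0]},{"grip":0.2,"dp":[0,-12.5,12.5],"rotation":[0,0,0]}]'
python3 - <<'E'
from h import *
where()
p=tgt(.105,-99,.16);print(rel(p,81))
E
```

```text
time: 0.93
tool_pos: [0.3951, 0.2931, 0.2249]
tcp_rot: [0.311, 1.549, -0.312]
wrist_force: [0.7, 0.1, 0.8]
width: 0.023
time: 1.35
tool_pos: [0.4619, 0.1295, 0.225]
tcp_rot: [0.312, 1.548, -0.312]
wrist_force: [-0.5, 0.3, 0.7]
width: 0.024
t 1.35 pos [0.4619 0.1295 0.225 ] head 67.2 r 0.2586 th 121.8 q [ 0.22 -0.1   2.03  0.    1.21 -0.95] F [-0.5  0.3  0.7] w 0.024
(array([  6.5 , -25.19,  23.57]), array([-0.241, -0.   ,  0.   ]))
```

```bash
python3 -m creep '[{"grip":0.2,"dp":[0,-2.5,2.4],"rotation":[0,0,0]},{"grip":0.2,"dp":[0,-5,4.8],"rotation":[0,0,0]},{"grip":0.2,"dp":[0,-7.5,7.2],"rotation":[0,0,0]},{"grip":0.2,"dp":[0,-10,9.6],"rotation":[0,0,0]},{"grip":0.2,"dp":[0,-12.5,12],"rotation":[0,0,0]}]'
python3 -m creep '[{"grip":0.2,"dp":[1,-2.7,2.4],"rotation":[-0.1,0,0]},{"grip":0.2,"dp":[2,-5.3,4.8],"rotation":[-0.2,0,0]},{"grip":0.2,"dp":[3.5,-8,7.2],"rotation":[-0.24,0,0]},{"grip":0.2,"dp":[5,-10.6,9.6],"rotation":[-0.24,0,0]},{"grip":0.2,"dp":[6.4,-12.6,11.5],"rotation":[-0.24,0,0]}]'
python3 - <<'E'
from h import *
where()
for n,b in(('top',(315,145,410,230)),('side',(285,165,390,290))):
    im,d=bot.read_camera(n);x0,y0,x1,y1=b
    cv2.imwrite(f'pics/{n}1.png',cv2.resize(im[y0:y1,x0:x1,::-1],None,fx=4,fy=4,interpolation=2))
where()
p=tgt(.105,-99,.059);print(rel(p,81))
E
```

```text
time: 1.77
tool_pos: [0.5241, -0.0322, 0.2249]
tcp_rot: [0.312, 1.549, -0.312]
wrist_force: [-0.5, 0.6, 1.2]
width: 0.024
time: 2.18
tool_pos: [0.5815, -0.1937, 0.1601]
tcp_rot: [0.124, 1.567, -0.125]
wrist_force: [1.1, 0.7, 0.1]
width: 0.022
t 2.18 pos [ 0.5815 -0.1937  0.1601] head 80.9 r 0.1047 th -99.1 q [-0.36  0.21  1.83 -0.    1.1  -1.77] F [1.1 0.7 0.1] w 0.022
t 2.28 pos [ 0.5803 -0.1944  0.1576] head 80.7 r 0.1056 th -99.7 q [-0.36  0.22  1.83 -0.    1.1  -1.77] F [-1.2  0.6 -0.6] w 0.025
(array([9.86, 0.06, 0.17]), array([-0.004, -0.005,  0.   ]))
```

View pics/side1.png

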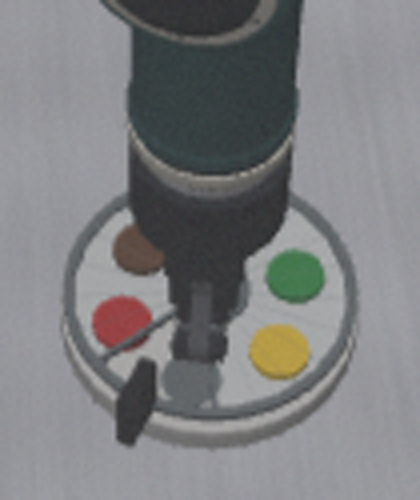

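View pics/top1.png

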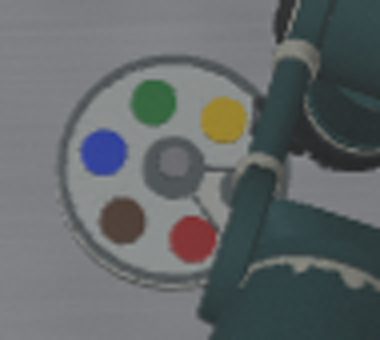

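The side view shows the shut fingers above the cover, just on the counter-clockwise side of the tab (130,400 in the crop), with nothing in the way below. Next I'll descend.

```bash
python3 -m creep '[{"grip":0.2,"dp":[3,0,0.3],"rotation":[0,0,0]},{"grip":0.2,"dp":[6,0,0.3],"rotation":[0,0,0]},{"grip":0.2,"dp":[8,0,0.3],"rotation":[0,0,0]},{"grip":0.2,"dp":[9.8,0,0.3],"rotation":[0,0,0]},{"grip":0.2,"dp":[9.8,0,0.3],"rotation":[0,0,0]}]'
python3 - <<'E'
from h import *
where()
im,d=bot.read_camera('side')
cv2.imwrite('pics/side2.png',cv2.resize(im[165:290,285:390,::-1],None,fx=4,fy=4,interpolation=2))
for k in range(1,6): print(rel(tgt(.105,-99-6*k,.059),81-6*k))
E
```

```text
time: 2.7
tool_pos: [0.5804, -0.1895, 0.0586]
tcp_rot: [0.126, 1.576, -0.122]
wrist_force: [-1.3, 0.8, -0.3]
width: 0.024
t 2.7 pos [ 0.5804 -0.1895  0.0586] head 81.0 r 0.1007 th -100.0 q [-0.36  0.33  1.9   0.    0.93 -1.77] F [-1.3  0.8 -0.3] w 0.024
(array([ 0.19, -0.34, -1.06]), array([ 0.104, -0.006, -0.001]))
(array([ 0.19, -0.17, -2.15]), array([ 0.209, -0.006, -0.001]))
(array([ 0.2 ,  0.12, -3.21]), array([ 0.314, -0.006, -0.   ]))
(array([ 0.21,  0.51, -4.24]), array([ 0.419, -0.006, -0.   ]))
(array([ 0.21,  1.01, -5.22]), array([ 0.523, -0.006,  0.   ]))
```

View pics/side2.png

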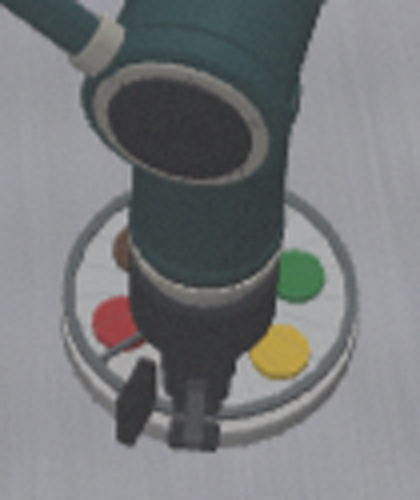

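The fingers (195,430) are down beside the tab (135,405) on its counter-clockwise side and not touching it. I'll push clockwise along the arc.

```bash
python3 -m creep '[{"grip":0.2,"dp":[0.1,-0.3,-1.06],"rotation":[0.105,0,0]},{"grip":0.2,"dp":[0.1,-0.17,-2.15],"rotation":[0.21,0,0]},{"grip":0.2,"dp":[0.1,0.12,-3.2],"rotation":[0.314,0,0]},{"grip":0.2,"dp":[0.1,0.5,-4.2],"rotation":[0.42,0,0]},{"grip":0.2,"dp":[0.1,1.0,-5.2],"rotation":[0.523,0,0]}]'
python3 - <<'E'
from h import *
where()
im,d=bot.read_camera('side')
cv2.imwrite('pics/side3.png',cv2.resize(im[165:290,285:390,::-1],None,fx=4,fy=4,interpolation=2))
for k in range(1,6): print(rel(tgt(.105,-129-6*k,.059),51-6*k))
E
```

```text
time: 3.17
tool_pos: [0.5357, -0.1741, 0.0648]
tcp_rot: [0.536, 1.499, -0.537]
wrist_force: [0.3, -1.4, -0.7]
width: 0.026
t 3.17 pos [ 0.5357 -0.1741  0.0648] head 50.7 r 0.1044 th -126.6 q [-0.36  0.23  2.01 -0.    0.9  -1.24] F [ 0.3 -1.4 -0.7] w 0.026
(array([ 0.51, -0.  , -1.27]), array([ 0.095,  0.001, -0.   ]))
(array([ 0.51,  0.16, -2.36]), array([ 0.2  ,  0.001, -0.   ]))
(array([ 0.51,  0.43, -3.42]), array([ 0.305,  0.001, -0.   ]))
(array([ 0.51,  0.82, -4.45]), array([ 0.409,  0.001, -0.001]))
(array([ 0.51,  1.31, -5.43]), array([ 0.514,  0.001, -0.001]))
```

View pics/side3.png

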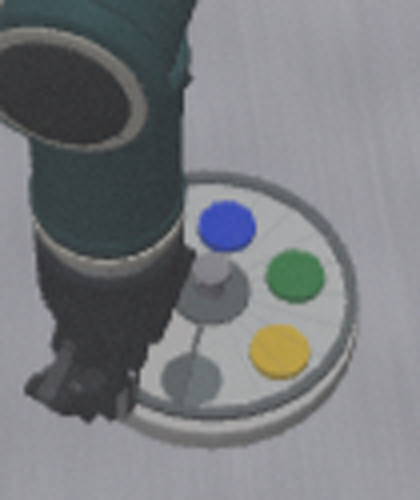

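```bash
python3 - <<'E'
from h import *
where()
E
python3 -m creep '[{"grip":0.2,"dp":[0.2,0,-1.2],"rotation":[0.1,0,0]},{"grip":0.2,"dp":[0.2,0.16,-2.3],"rotation":[0.2,0,0]},{"grip":0.2,"dp":[0.2,0.43,-3.4],"rotation":[0.305,0,0]},{"grip":0.2,"dp":[0.2,0.82,-4.4],"rotation":[0.41,0,0]},{"grip":0.2,"dp":[0.2,1.3,-5.4],"rotation":[0.514,0,0]}]'
python3 - <<'E'
from h import *
im,d=bot.read_camera('side')
where()
cv2.imwrite('pics/side4.png',cv2.resize(im[165:290,265:390,::-1],None,fx=4,fy=4,interpolation=2))
im,d=bot.read_camera('top')
cv2.imwrite('pics/top4.png',cv2.resize(im[145:260,315:410,::-1],None,fx=4,fy=4,interpolation=2))
where()
for k in range(1,6): print(rel(tgt(.105,-159-6*k,.059),21-6*k))
E
```

```text
t 3.22 pos [ 0.5336 -0.1726  0.0642] head 50.5 r 0.1045 th -128.1 q [-0.36  0.23  2.01  0.    0.9  -1.24] F [-1.2  0.4  0. ] w 0.023
time: 3.63
tool_pos: [0.502, -0.1298, 0.0625]
tcp_rot: [0.93, 1.359, -0.929]
wrist_force: [-0.2, -1.5, -0.2]
width: 0.02
t 3.68 pos [ 0.5008 -0.128   0.062 ] head 21.1 r 0.1042 th -158.8 q [-0.3   0.16  2.1   0.    0.88 -0.67] F [-1.1  0.9 -0.7] w 0.021
t 3.73 pos [ 0.5013 -0.1287  0.0619] head 21.7 r 0.104 th -158.4 q [-0.3   0.16  2.1   0.    0.88 -0.68] F [-0.2  0.  -0.2] w 0.024
(array([ 0.29, -0.03, -1.22]), array([ 0.117,  0.001, -0.002]))
(array([ 0.29,  0.16, -2.3 ]), array([ 0.222,  0.001, -0.002]))
(array([ 0.29,  0.46, -3.36]), array([ 0.326,  0.001, -0.002]))
(array([ 0.29,  0.86, -4.38]), array([ 0.431,  0.001, -0.002]))
(array([ 0.29,  1.37, -5.35]), array([ 0.536,  0.001, -0.002]))
```

View pics/side4.png

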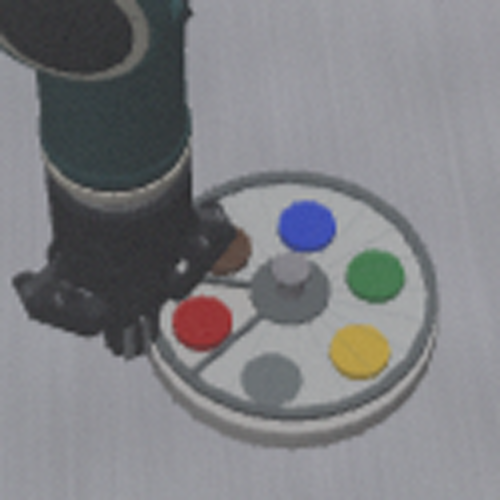

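View pics/top4.png

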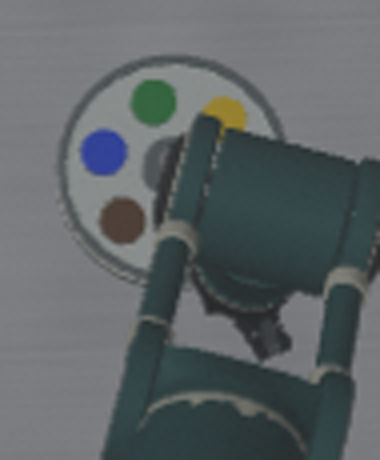

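The cover is turning as planned: in the side view the opening is now over the red pan (205,325). I'll continue.

```bash
python3 -m creep '[{"grip":0.2,"dp":[0.2,-0.03,-1.2],"rotation":[0.11,0,0]},{"grip":0.2,"dp":[0.2,0.16,-2.3],"rotation":[0.22,0,0]},{"grip":0.2,"dp":[0.2,0.46,-3.35],"rotation":[0.325,0,0]},{"grip":0.2,"dp":[0.2,0.86,-4.35],"rotation":[0.43,0,0]},{"grip":0.2,"dp":[0.2,1.35,-5.35],"rotation":[0.535,0,0]}]'
python3 - <<'E'
from h import *
bot.read_camera('side')
where()
for k in range(1,6): print(rel(tgt(.105,-189-6*k,.060),-9-6*k))
E
```

```text
time: 4.15
tool_pos: [0.4948, -0.075, 0.0596]
tcp_rot: [1.326, 1.128, -1.324]
wrist_force: [0.6, -1.6, 0.6]
width: 0.02
t 4.2 pos [ 0.495  -0.0734  0.0595] head -9.4 r 0.1044 th 170.7 q [-0.2   0.13  2.14  0.    0.87 -0.03] F [0.3 0.9 0.8] w 0.024
(array([-0.05, -0.01, -1.04]), array([ 0.098, -0.001, -0.002]))
(array([-0.04,  0.15, -2.13]), array([ 0.203, -0.001, -0.002]))
(array([-0.04,  0.43, -3.19]), array([ 0.307, -0.001, -0.002]))
(array([-0.04,  0.82, -4.22]), array([ 0.412, -0.001, -0.002]))
(array([-0.04,  1.31, -5.21]), array([ 0.517, -0.001, -0.002]))
```

```bash
python3 -m creep '[{"grip":0.2,"dp":[0,0,-1.05],"rotation":[0.1,0,0]},{"grip":0.2,"dp":[0,0.15,-2.15],"rotation":[0.2,0,0]},{"grip":0.2,"dp":[0,0.43,-3.2],"rotation":[0.305,0,0]},{"grip":0.2,"dp":[0,0.82,-4.2],"rotation":[0.41,0,0]},{"grip":0.2,"dp":[0,1.3,-5.2],"rotation":[0.515,0,0]}]'
python3 - <<'E'
from h import *
im,d=bot.read_camera('side')
cv2.imwrite('pics/side5.png',cv2.resize(im[165:290,265:390,::-1],None,fx=4,fy=4,interpolation=2))
where()
for k in range(1,6): print(rel(tgt(.105,-219-6*k,.060),-39-6*k))
E
```

```text
time: 4.62
tool_pos: [0.5153, -0.0256, 0.0591]
tcp_rot: [1.685, 0.812, -1.685]
wrist_force: [-0.8, -0.4, -0.2]
width: 0.022
t 4.67 pos [ 0.517  -0.0244  0.0594] head -38.8 r 0.1044 th 140.9 q [-0.1   0.16  2.1   0.    0.87  0.58] F [ 0.1  1.  -0.1] w 0.024
(array([-0.06,  0.  , -1.08]), array([ 0.108, -0.002, -0.002]))
(array([-0.06,  0.18, -2.16]), array([ 0.213, -0.002, -0.001]))
(array([-0.06,  0.47, -3.22]), array([ 0.318, -0.002, -0.001]))
(array([-0.05,  0.86, -4.25]), array([ 0.422, -0.002, -0.001]))
(array([-0.05,  1.37, -5.23]), array([ 0.527, -0.002, -0.001]))
```

View pics/side5.png

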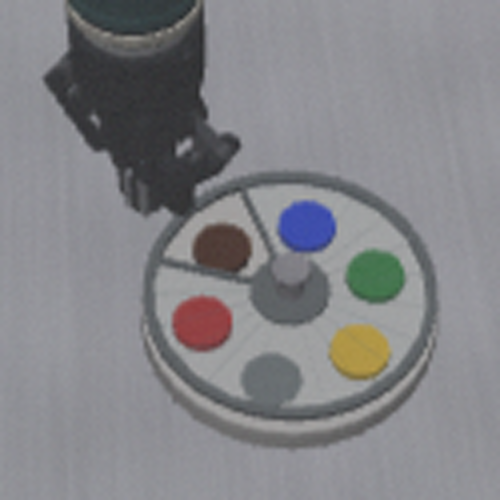

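The opening is now over the brown pan (220,245). I'll continue in the same way.

```bash
python3 -m creep '[{"grip":0.2,"dp":[0,0,-1.08],"rotation":[0.108,0,0]},{"grip":0.2,"dp":[0,0.18,-2.16],"rotation":[0.213,0,0]},{"grip":0.2,"dp":[0,0.47,-3.2],"rotation":[0.318,0,0]},{"grip":0.2,"dp":[0,0.86,-4.25],"rotation":[0.422,0,0]},{"grip":0.2,"dp":[0,1.37,-5.2],"rotation":[0.527,0,0]}]'
python3 - <<'E'
from h import *
im,d=bot.read_camera('side')
cv2.imwrite('pics/side6.png',cv2.resize(im[165:290,265:390,::-1],None,fx=4,fy=4,interpolation=2))
where()
for k in range(1,6): print(rel(tgt(.105,111-5*k,.060),-69-5*k))
E
```

```text
time: 5.08
tool_pos: [0.5582, 0.0066, 0.0587]
tcp_rot: [2.017, 0.381, -2.018]
wrist_force: [-1.0, 0.9, -0.1]
width: 0.027
t 5.13 pos [0.5607 0.007  0.0592] head -68.9 r 0.1042 th 111.0 q [-0.03  0.24  2.01  0.    0.89  1.17] F [1.  0.8 0.5] w 0.023
(array([-0.08, -0.03, -0.91]), array([ 0.088, -0.003, -0.   ]))
(array([-0.08,  0.09, -1.82]), array([ 0.176, -0.003, -0.   ]))
(array([-0.07,  0.29, -2.72]), array([ 0.263, -0.003, -0.   ]))
(array([-0.07,  0.56, -3.59]), array([ 0.35 , -0.003, -0.   ]))
(array([-0.07,  0.91, -4.43]), array([ 0.437, -0.003,  0.   ]))
```

View pics/side6.png

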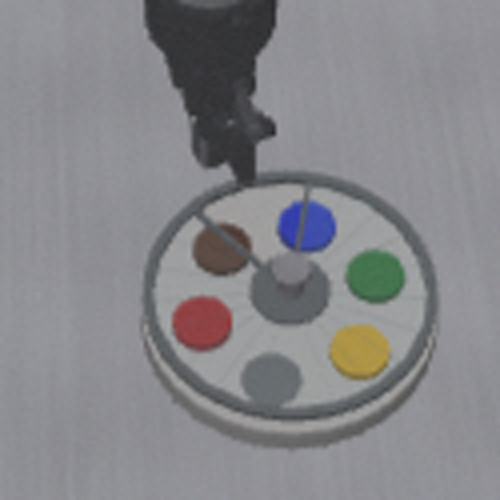

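The opening now lies between the brown and blue pans, its middle at about 102°. I'll push about 25° more and check.

```bash
python3 -m creep '[{"grip":0.2,"dp":[0,0,-0.9],"rotation":[0.088,0,0]},{"grip":0.2,"dp":[0,0.09,-1.82],"rotation":[0.176,0,0]},{"grip":0.2,"dp":[0,0.3,-2.7],"rotation":[0.263,0,0]},{"grip":0.2,"dp":[0,0.56,-3.6],"rotation":[0.35,0,0]},{"grip":0.2,"dp":[0,0.91,-4.4],"rotation":[0.437,0,0]}]'
python3 - <<'E'
from h import *
im,d=bot.read_camera('side')
big=cv2.resize(im[195:290,285:390,::-1],None,fx=6,fy=6,interpolation=2)
cv2.imwrite('pics/side7.png',big)
where()
for k in range(1,5): print(rel(tgt(.105,86-k,.060),-94-k))
E
```

```text
time: 5.55
tool_pos: [0.6025, 0.0138, 0.0586]
tcp_rot: [-2.189, 0.068, 2.19]
wrist_force: [0.2, 0.7, 1.3]
width: 0.025
t 5.6 pos [0.6045 0.0135 0.059 ] head -93.8 r 0.104 th 86.4 q [-0.02  0.31  1.92  0.    0.91  1.62] F [ 0.7 -0.4 -0.6] w 0.022
(array([-0.1 , -0.1 , -0.26]), array([ 0.02 , -0.002,  0.   ]))
(array([-0.09, -0.09, -0.44]), array([ 0.038, -0.002,  0.   ]))
(array([-0.09, -0.09, -0.62]), array([ 0.055, -0.002,  0.   ]))
(array([-0.09, -0.07, -0.81]), array([ 0.072, -0.002,  0.   ]))
```

View pics/side7.png

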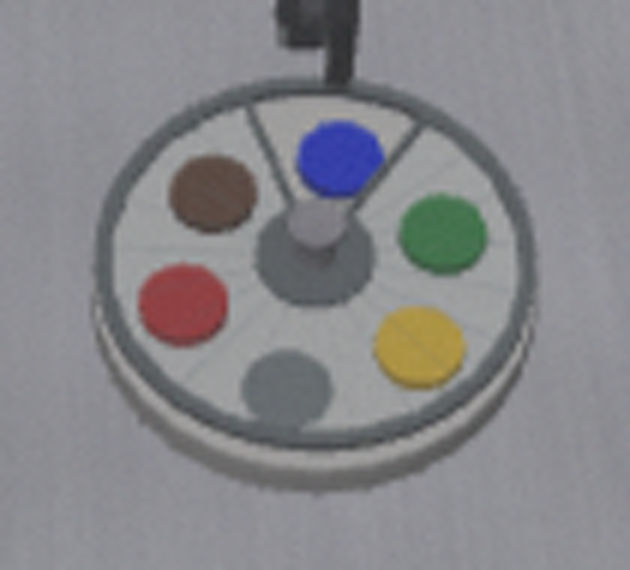

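The blue pan is at (340,160) and its right edge is almost at the opening's edge line, so the cover needs about 4° more.

```bash
python3 -m creep '[{"grip":0.2,"dp":[0,0,-0.25],"rotation":[0.02,0,0]},{"grip":0.2,"dp":[0,0,-0.45],"rotation":[0.04,0,0]},{"grip":0.2,"dp":[0,0,-0.62],"rotation":[0.055,0,0]},{"grip":0.2,"dp":[0,0,-0.8],"rotation":[0.07,0,0]},{"grip":0.2,"dp":[0,0,-0.8],"rotation":[0.07,0,0]}]'
cat > meas.py <<'E'
from h import *
import sys
im,d=bot.read_camera('side')
big=cv2.resize(im[195:290,285:390,::-1],None,fx=6,fy=6,interpolation=2)
# overlay the predicted opening sector for cover angles, pose C shifted to match side view pans (z .036)
Cs=np.array([.5975,-.0885])
g=cv2.cvtColor(im,cv2.COLOR_RGB2GRAY).astype(np.float32)
F=lambda th,r:proj('side',np.c_[Cs[0]+r*np.cos(th),Cs[1]+r*np.sin(th),np.full_like(r,.036)]).astype(np.float32)
r=np.linspace(.035,.08,40);best=[]
A=np.radians(np.arange(20,130,.5));prof=[]
for a in A:
    p=F(a,r);prof.append(cv2.remap(g,p[:,0].reshape(1,-1),p[:,1].reshape(1,-1),1).mean())
prof=np.array(prof)
# edge bars: dark lines 54 deg apart
sc=[(prof[np.argmin(abs(A-m-np.radians(27)))]+prof[np.argmin(abs(A-m+np.radians(27)))],np.degrees(m)) for m in A if 55<np.degrees(m)<95]
print(sorted(sc)[:6]);where()
cv2.imwrite(sys.argv[1],big)
E
python3 meas.py pics/side8.png
```

```text
time: 6.02
tool_pos: [0.6102, 0.0132, 0.0584]
tcp_rot: [-2.151, 0.147, 2.151]
wrist_force: [-1.0, -0.1, 0.1]
width: 0.023
[(np.float32(199.70633), np.float64(73.5)), (np.float32(201.83768), np.float64(74.0)), (np.float32(201.93619), np.float64(73.0)), (np.float32(207.13626), np.float64(74.5)), (np.float32(208.64291), np.float64(72.5)), (np.float32(215.85364), np.float64(75.0))]
t 6.07 pos [0.6101 0.0133 0.0583] head -97.8 r 0.1043 th 83.3 q [-0.02  0.32  1.9  -0.    0.92  1.69] F [0.  0.6 1. ] w 0.026
```

View pics/side8.png

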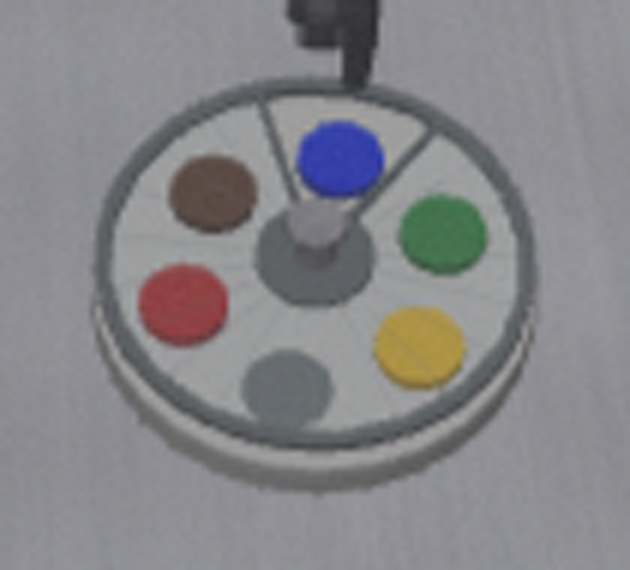

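Fitting the opening's edge lines puts its middle at 73.5°, and the blue pan is at 73–74°. Now I'll back off from the tab and then go up.

```bash
python3 -m creep '[{"grip":0.2,"dp":[0,0,1],"rotation":[0,0,0]},{"grip":0.2,"dp":[0,-0.5,2.5],"rotation":[0,0,0]},{"grip":0.2,"dp":[0,-1,4],"rotation":[0,0,0]},{"grip":0.2,"dp":[-2,-1.5,4.5],"rotation":[0,0,0]},{"grip":0.2,"dp":[-5,-2,4.5],"rotation":[0,0,0]}]'
python3 -m creep '[{"grip":0.2,"dp":[-3,0,0],"rotation":[0,0,0]},{"grip":0.2,"dp":[-6,-2,2],"rotation":[0,0,0]},{"grip":1.5,"dp":[-9,-6,4],"rotation":[0,0,0]},{"grip":1.5,"dp":[-10,-9,6],"rotation":[0,0,0]},{"grip":1.5,"dp":[-10,-12,8],"rotation":[0,0,0]}]'
python3 -m creep '[{"grip":1.5,"dp":[0,0,0],"rotation":[0,0,0]},{"grip":1.5,"dp":[0,0,0],"rotation":[0,0,0]},{"grip":1.5,"dp":[0,0,0],"rotation":[0,0,0]}]'
python3 meas.py pics/side9.png
python3 - <<'E'
from h import *
im,d=bot.read_camera('top');cv2.imwrite('pics/top9.png',im[:,:,::-1])
try:
    c,a=blob(im,lambda r,g,b:(r<55)&(g<55)&(b<55),(315,145,410,230));print(a,onz('top',c,.054))
except Exception as e:print(e)
E
```

```text
time: 6.48
tool_pos: [0.5623, 0.0398, 0.1044]
tcp_rot: [-2.14, 0.148, 2.162]
wrist_force: [0.5, 0.7, -0.8]
width: 0.02
time: 6.9
tool_pos: [0.5075, 0.1693, 0.2126]
tcp_rot: [-2.157, 0.146, 2.14]
wrist_force: [1.6, 0.9, 1.1]
width: 0.176
time: 7.15
tool_pos: [0.5055, 0.1679, 0.2079]
tcp_rot: [-2.152, 0.147, 2.152]
wrist_force: [-0.6, -0.5, 0.2]
width: 0.182
[(np.float32(194.18367), np.float64(73.5)), (np.float32(196.25871), np.float64(74.0)), (np.float32(196.3577), np.float64(73.0)), (np.float32(201.42886), np.float64(74.5)), (np.float32(202.78845), np.float64(72.5)), (np.float32(209.93433), np.float64(75.0))]
t 7.2 pos [0.5057 0.1672 0.2076] head -97.8 r 0.2736 th 109.7 q [ 0.27  0.02  1.95 -0.    1.17  1.98] F [ 0.  -0.5  0. ] w 0.178
49 [[0.62676479 0.00284492 0.054     ]]
```

View pics/side9.png

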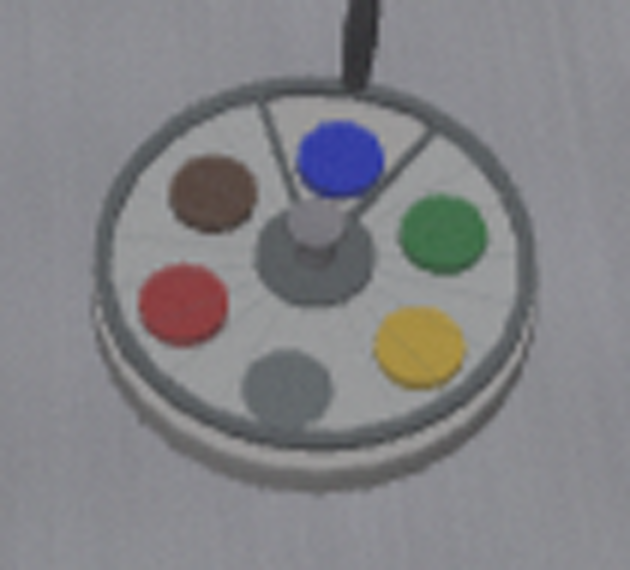

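View pics/top9.png

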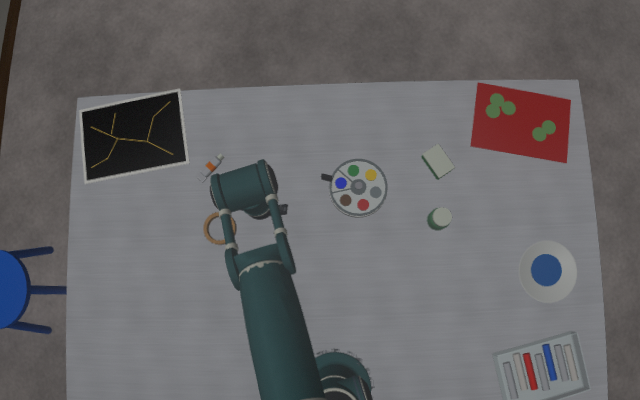

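The whole blue pan (341,183 in the top view) shows in the opening. The arm is clear, and the jar, box, tape and tube haven't moved. I'll hand the job in.

```bash
python3 -c "
from workcell import bot
print(bot.finish_job())"
```

```text
the job is handed in; nothing more can be done
None
```

I turned the cover about 167° clockwise by pushing only the counter-clockwise side of the tab with shut fingers, then backed off, lifted away and handed in the job at about 7.3 s.

- **Opening over the blue pan:** after I let go, the side camera put the middle of the opening at 73.5°. I measured the blue pan at 73–74° before the move. The top camera puts the tab at about 73°. That is an error of under about 1 mm at the pan, against the 7.5 mm allowed. In the final picture the whole blue pan shows.
- **Cover:** it looks seated, and its angle was the same before and after the hand withdrew. I did not measure its lift directly.
- **Hand and other objects:** the arm is clear, and wrist force readings are about zero. By eye in the final top picture, the jar, box, tape and tube are where they started. I did not measure their positions, and the arm partly hides the tape.
- **Disagreements:** the two cameras differ by about 3–4 mm in y, within the stated calibration error, and the tool height varied by up to 6 mm during the first push. Neither affected the result.

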